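# Dose the red dye tablet into a candle tin

### The arm

A 6-joint arm with a two-finger parallel gripper is mounted at the origin on a cart in front of the work surface, level with it; the furniture and walls round the work are solid. World frame = base frame: x ahead of the robot, y to its left, z up, the work surface at z = 0. Lengths are in m, angles in rad, forces in N, time in s.
With the tool pointing down it reaches from about 0.35 to 0.975 m from the base axis. Payload 4.9 kg.
Tool frame: the origin (TCP) lies midway between the tips of the shut fingers; the grasp point (between the pads) lies 19 mm behind it; z points along the fingers, y is the line along which they close (so a half turn about z gives the same grasp; the last joint's range is limited). The gripper opens to 85 mm and grips with 20 to 120 N. Pads are 22 mm wide; open, the fingers measure 114 mm over their backs; the gripper's body (76 mm by 85 mm) begins 54 mm behind the grasp point. The pads swing forward as they close: fully open they stand 13 mm farther back than shut.
Start: joints at [1.159, 0.053, 1.613, -0, 1.476, -0.119], TCP at [0.18, 0.598, 0.231] pointing down, gripper open.
Joint ranges: [-3.01, 3.01], [-1.01, 2.22], [0.06, 2.58], [-1.02, 4.17], [0.09, 2.62], [-3.14, 3.14]. Speed limits (rad/s): [2.57, 2.57, 3.14, 3.14, 3.14, 3.14].

### API

Orientations are given as a rotation vector (axis times angle).
In Python, from station import ctrl gives the robot as it stands.
- The arm moves only by the tool step_arm, never from a script. Its argument "targets" is a list of rows, each an object with "travel": the shift along the world's x, y, z as a fraction of full scale, a list of three; "angular": the turn, a rotation vector about the world's x, y, z as a fraction of full scale, a list of three; "gripper": the opening, from 0 (shut) to 1 (fully open). In form: [{"travel": [x, y, z], "angular": [rx, ry, rz], "gripper": gripper}, ...]. A call has 1 to 10 rows; each row is the pose to reach, as a shift and turn from the pose commanded when the call began; what a row does not reach only later rows make up. Full scale, the value 1, is 0.6 m for a shift and pi/4 rad for a turn. A row lasts 1/10 s, in which the tool goes at most 50 mm and 8.59 degrees, less where a joint would pass 70% of its speed; a pose out of reach is approached as far as the arm can. A call with a number of a shift or a turn outside -1 to 1 is refused whole. A call with a gripper value outside its range is refused whole. The fingers move at their own pace and stop on an object; "squeeze" is the grip in N (left out, the last holds). Time passes only in rows, so rows that repeat a pose let the fingers close. It gives the time, the measured TCP pose, the force, the opening and the grip force at its end, in the units of the state.
- ctrl.get_obs(): the state, without advancing time (a new reading comes with each control period).
- ctrl.get_image(name): name is "scene" or "top"; returns a dict with "img" (384x512x3 uint8, red, green, blue), "fx", "fy", "cx", "cy" (pixels), "rvec" (rotation vector, rad) and "tvec" (3), from world to camera coordinates, as OpenCV has them. Camera axes: x right, y down, z forward; pixel columns grow to the right and rows downward; lengths in m; the calibration is good to about 2 mm. A picture is of the moment at which its call begins. There is no depth.
- ctrl.finish_job(): hands the job in; it is judged then, once.
The state is a dict: "t": time; "q": joint angles; "dq": joint speeds; "effort": joint torques, N m; "tool_pos": TCP position; "tool_rot": TCP orientation; "contact_force": force on the tool from outside, world axes, zero at the start; "wrist_torque": the same for the moment, N m; "opening": finger opening in m; "grip_force": force on a finger pad.
Only numpy, scipy, OpenCV 4.12 (cv2) and the standard library are available. Lean on these libraries where they do the work, as an engineer would, in place of code of your own. Each camera call takes 0.05 s, during which the arm holds its last target. There are 200 camera calls.

### The job

Dose the red dye tablet into the empty candle tin: push the tin (sliding, not lifted) along the guide lane until it is fully home against the stop under the doser, turn the white wheel by its three-ball handle until the red tablet's pocket sits squarely over the drop hole at the brass pointer, then press the black thumb lever right down so that the flap tips the tablet out into the tin, and let the lever come back up. The dye stains, so do not touch the tablets with the gripper; the blue and yellow tablets stay in the wheel, and the other things on the bench stay where they are.

Things in the scene. Friction and masses are not known exactly. Their poses are not given: they have to be found in the camera images.
- doser: Dye-tablet doser, fixed to the bench: grey foot and column under a round steel floor disc 172 mm across (top face 72 mm above the bench, underside 68) that carries the wheel. Origin on the bench below the wheel's axis; z up; +y runs from the axis out over the drop hole and along the tin lane to its open end. A brass pointer stands on the disc's rim at y = 87 mm, 92 mm high.
- wheel: White dosing wheel, 164 mm across, turns about its vertical axis either way without limit and stays where it is left (friction about 0.06 N m). Origin on the axis at its underside, 73 mm above the bench; top face at 88 mm. Six round through pockets 31 mm across, 60 mm from the axis, at 0, 60, ... 300 degrees from its x axis (counter-clockwise from above).
- tablet_red: Red dye tablet, a hard disc 26 mm across and 12 mm high, about 12 g, standing loose in one of the wheel's pockets on the floor disc (origin at the centre of its underside). It moves with the wheel.
- tablet_blue: Blue dye tablet, same size, in another pocket; stays in the wheel. Origin at the centre of its underside.
- tablet_yellow: Yellow dye tablet, same size, in another pocket; stays in the wheel. Origin at the centre of its underside.
- tin: Open cream-coloured candle tin, empty, 72 mm across, 44 mm high, about 30 g; starts upright on the bench just outside the open end of the doser's lane. Origin at the centre of its underside.
- drop_hole (a point): Centre of the doser's drop hole, level with the floor disc's top face, 60 mm from the wheel's axis in the doser's +y direction. The hole is 35 mm square, closed flush by a spring flap; a sheet-metal skirt hangs round it to 52 mm above the bench.
- tin_spot (a point): Point on the bench below the drop hole: the tin's centre when it is home against the stop plate (18 mm high, its face 36 mm from this point towards the wheel's axis).
- lane_mouth (a point): Middle of the open end of the tin lane on the bench, 107 mm from tin_spot. The lane is two upright steel fences 18 mm high, 77 mm apart over the first 79 mm beyond tin_spot, then flared to 115 mm apart at the mouth.
- handle (a point): Hub of the wheel's handle, on the axis, 104 mm above the bench: steel hub 26 mm across (top at 114 mm) with three level steel spokes 9 mm thick at this height, each ending in a black ball 16 mm across centred 40 mm from the axis, at 30, 150 and 270 degrees from the wheel's x axis. Shut fingers fit between the spokes and can push one round.
- lever_pad (a point): Centre of the top of the round black pad, 24 mm across, at the end of the thumb lever, beside the disc (doser x = -62, y = 96 mm; 79 mm above the bench at rest). The lever turns with the flap about a level shaft parallel to the doser's x axis at y = 40 mm, 66 mm high; pressed right down the pad is 35 mm above the bench and about 8 mm nearer the shaft.
- flap (a joint): Angle of the drop flap and its lever: 0 = closed and flush, 0.80 rad = fully open (lever right down). The tablet slides off when it is opened fully. A spring holds it closed and brings it back; pressing the pad right down takes about 3 N.
- tape: Roll of brown tape lying flat, bystander. Origin at the centre of its underside.
- thermometer: Dial thermometer lying down, bystander. Origin at its middle, underside.
- lid_a: Cream tin lid, 74 mm across, 11 mm high, bystander. Origin at the centre of its underside.

How it is judged:
On the way, in this order (a step that is already met when the one before it is completed fails the run):
1. the tin stands home under the drop hole and the red tablet sits over the drop hole in the wheel, with the flap still closed (horizontal distance between tin and tin_spot below 0.008 m and angle between tin's own z axis and vertical below 0.1 rad and horizontal distance between tablet_red and drop_hole below 0.008 m and height (world z) of tablet_red between 0.068 and 0.08 m and value of joint flap below 0.06 rad), for 0.2 s.
2. the red tablet has dropped into the tin (z of tablet_red in the frame of tin below 0.035 m and horizontal distance between tablet_red and tin below 0.032 m), for 0.1 s.
At the end, for the whole second after the job is handed in: The red tablet lies at rest inside the tin (within 32 mm of its axis and less than 30 mm above its underside); the tin stands upright, home under the drop hole within 8 mm; the flap is closed again (below 0.08 rad); the blue and yellow tablets are still in the wheel (horizontal distance between tin and tin_spot below 0.008 m and angle between tin's own z axis and vertical below 0.1 rad and z of tablet_red in the frame of tin between -0.005 and 0.03 m and horizontal distance between tablet_red and tin below 0.032 m and linear speed of tablet_red below 0.03 m/s and value of joint flap below 0.08 rad and height (world z) of each of tablet_blue, tablet_yellow above 0.066 m and horizontal distance between each of tablet_blue, tablet_yellow and wheel below 0.07 m); the robot touches nothing.
It fails at once if the gripper touches a dye tablet (contact force between the fingers and tablet_red above 0.3 N or contact force between the fingers and tablet_blue above 0.3 N or contact force between the fingers and tablet_yellow above 0.3 N).
It fails at once if the tin is lifted off the bench (height (world z) of tin above 0.015 m).
It fails at once if another thing on the bench is moved by more than 30 mm (distance of any of tape, thermometer, lid_a from where it was at the start of the episode above 0.03 m).
It also fails if it takes over 64 s, if anything falls off the work surface, if the arm or the gripper's body presses on something with over 40 N, if the wrist force passes 120 N, or if a joint passes its speed limit or range.

## Working session

There is one attempt and no reset: what is moved stays moved. The work goes in short steps, Python scripts to look and compute and a tool call to move; the robot and the scene stay as the last step left them, time stands still between calls to the robot, and variables do not carry over. Pictures are saved under pics/ and viewed, at most 10 in all, crops included, and the job is handed in when it is done.

Besides the shell and the picture viewer there is one more tool, called after "Request:" as name(argument=value, ...) on one line, values as JSON. step_arm: Moves the arm, as the interface text tells. Its arguments: {"type":"object","properties":{"targets":{"type":"array"},"squeeze":{"type":"number"}},"required":["targets"]}

```bash
mkdir -p pics
cat > h.py <<'E'
import numpy as np, cv2
from station import ctrl
def cam(n):
    d=ctrl.get_image(n); d['R']=cv2.Rodrigues(np.array(d['rvec'],float))[0]; d['t']=np.array(d['tvec'],float); return d
def ray(d,u,v,z):
    r=d['R'].T@np.array([(u-d['cx'])/d['fx'],(v-d['cy'])/d['fy'],1]); c=-d['R'].T@d['t']
    return c+r*(z-c[2])/r[2]
def proj(d,p):
    q=d['R']@np.array(p,float)+d['t']; return np.array([d['fx']*q[0]/q[2]+d['cx'],d['fy']*q[1]/q[2]+d['cy']])
def save(d,n,box=None,s=1):
    im=d['img'][...,::-1]
    if box: im=im[box[1]:box[3],box[0]:box[2]]
    cv2.imwrite('pics/'+n,cv2.resize(im,None,fx=s,fy=s,interpolation=cv2.INTER_CUBIC))
E
python3 - <<'E'
from h import *
for n in('scene','top'):
    d=cam(n); save(d,n+'0.png',None,1.5); print(n,-d['R'].T@d['t'],d['R'][2],d['fx'])
print(ctrl.get_obs())
E
```

```text
scene [-0.25467921  0.83636143  1.2385235 ] [ 0.46150373 -0.52549555 -0.71475082] 446.87991171693614
top [0.31601005 0.0049075  1.03897564] [ 0.18431772 -0.02253009 -0.98260845] 360.2669979718721
{'t': 0.1, 'q': array([ 1.15897509e+00,  5.32982606e-02,  1.61416198e+00,  2.79519731e-05,
        1.47602071e+00, -1.19008075e-01]), 'dq': array([ 2.09704790e-04, -1.15238891e-03, -3.28168118e-03, -2.63069769e-05,
       -2.74610330e-04,  2.87336313e-04]), 'effort': array([ 4.49236832e-04, -3.94904816e+01, -3.71363211e+01, -1.06559030e-04,
        3.89633817e-03,  9.57401113e-06]), 'tool_pos': array([0.18017116, 0.59787162, 0.23017821]), 'tool_rot': array([-4.58236223e-01, -3.10746444e+00,  2.85033350e-03]), 'contact_force': array([-0.49025692, -0.0774754 , -0.39586816]), 'wrist_torque': array([-0.01592452,  0.01589507, -0.04104237]), 'grip_force': 0.0, 'opening': 0.08547653178163313}
```

View pics/scene0.png

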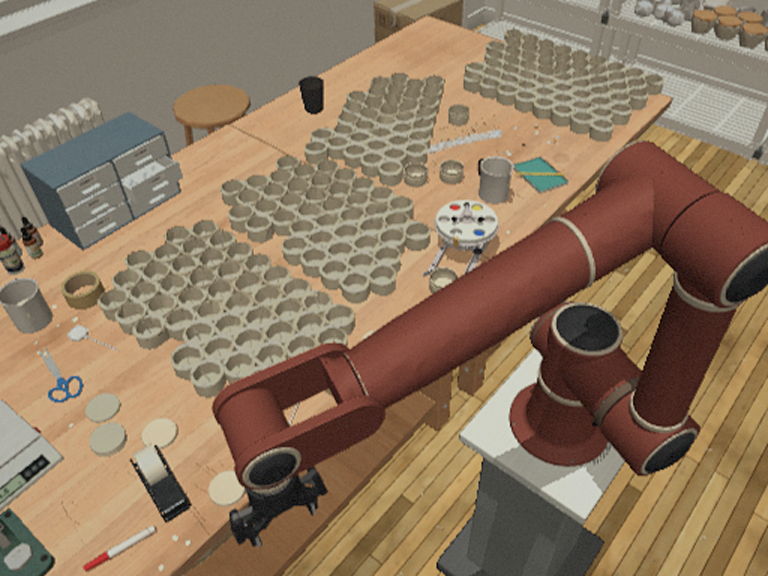

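View pics/top0.png

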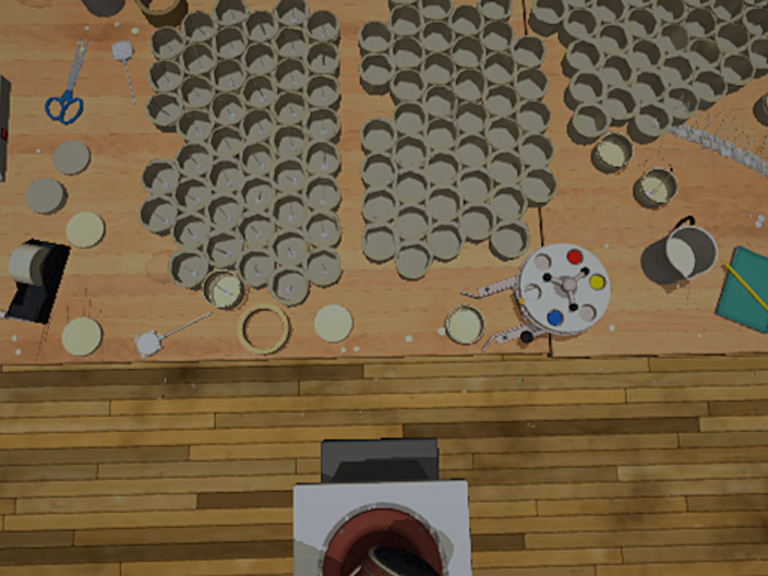

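View crop.

The top view (1.5x pixels) shows the wheel at about (564,288), with red at (575,257), yellow at (597,282) and blue at (555,317). The tin is at (464,325), the lever pad at (526,337), and the lane opens to the left. I'll zoom in next.

Run:
```python
from h import *
d=cam('top'); save(d,'top1.png',(290,150,420,245),6)
hsv=cv2.cvtColor(d['img'],cv2.COLOR_RGB2HSV)
def cen(mask,n,z):
    mask=mask.astype(np.uint8); mm=np.zeros_like(mask); mm[150:245,290:420]=mask[150:245,290:420]
    c=max(cv2.findContours(mm,0,cv2.CHAIN_APPROX_NONE)[0],key=cv2.contourArea)
    m=cv2.moments(c); u,v=m['m10']/m['m00'],m['m01']/m['m00']; print(n,cv2.contourArea(c),u,v,ray(d,u,v,z),cv2.minEnclosingCircle(c))
    return c
H,S,V=[hsv[...,i].astype(int) for i in range(3)]
cen(((H<6)|(H>174))&(S>150)&(V>100),'red',.084)
cen((H>24)&(H<34)&(S>180)&(V>100),'yel',.084)
cen((H>100)&(H<125)&(S>140),'blue',.084)
c=cen((S<35)&(V>150),'wheel',.088); h=cv2.convexHull(c); print(cv2.fitEllipse(h)); e=cv2.fitEllipse(h); print(ray(d,*e[0],.088))
```

```text
red 53.5 382.45482866043614 171.0436137071651 [ 0.54665284 -0.36238154  0.084     ] ((382.5, 171.0), 4.609872341156006)
yel 49.5 397.2289562289562 187.77104377104376 [ 0.49904419 -0.39869776  0.084     ] ((397.0, 188.0), 4.472236156463623)
blue 55.0 369.23636363636365 211.45454545454547 [ 0.43587176 -0.31666927  0.084     ] ((369.3888854980469, 211.5), 4.638243675231934)
wheel 2591.0 376.52708092113727 191.18943779750418 [ 0.49004839 -0.33970159  0.088     ] ((376.2764587402344, 191.27647399902344), 30.22222328186035)
((376.50360107421875, 191.17906188964844), (56.43012237548828, 60.13835525512695), 126.99188995361328)
[ 0.49007826 -0.33964017  0.088     ]
```

View pics/top1.png

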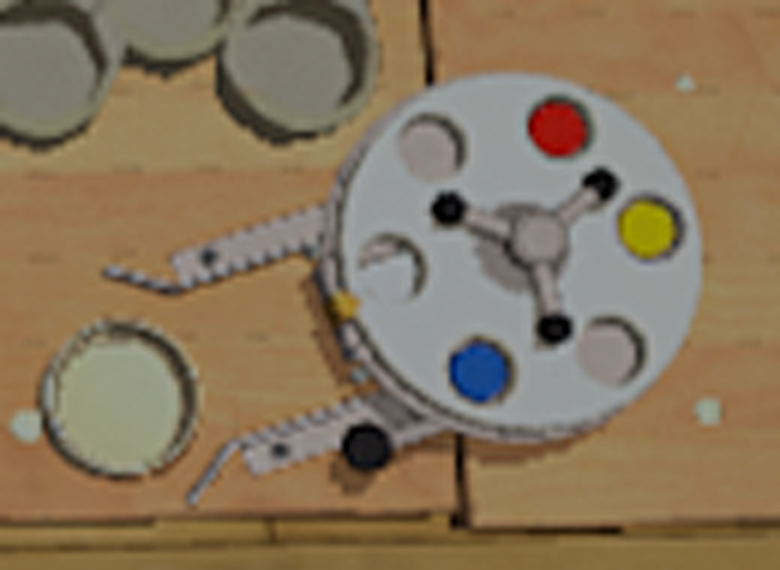

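The crop (6x, offset 290,150) shows the pointer at (343,305), pad at (367,447), tin rim centre at (119,399), hub at (538,237) and fence-bend points at (175,290) and (237,443).

Run:
```python
from h import *
d=cam('top')
f=lambda x,y,z:ray(d,290+(x+.5)/6-.5,150+(y+.5)/6-.5,z)[:2].round(4)
C=np.array([.4908,-.3396])
P=dict(pointer=f(343,300,.092),pad=f(367,447,.079),tin=f(119,398,.044),hub=f(540,236,.114),b1=f(205,202,.104),mA=f(112,270,.018),mB=f(192,500,.018),bA=f(175,290,.018),bB=f(237,443,.018))
for k,(a,z) in dict(n=((449,208),.108),r=((601,184),.108),b=((553,328),.108)).items(): P['ball'+k]=f(*a,z)
for k,p in P.items():
    v=p-C; print(k,p,'r',np.linalg.norm(v).round(4),'ang',np.degrees(np.arctan2(v[1],v[0])).round(1))
mm=(P['mA']+P['mB'])/2-C; bm=(P['bA']+P['bB'])/2-C
print(np.degrees(np.arctan2(mm[1],mm[0])),np.linalg.norm(mm),np.degrees(np.arctan2(bm[1],bm[0])))
p=np.array([[.5467,-.3624],[.4990,-.3987],[.4359,-.3167]])-C; print(np.degrees(np.arctan2(p[:,1],p[:,0])))
```

```text
pointer [ 0.4682 -0.2561] r 0.0865 ang 105.1
pad [ 0.4036 -0.2657] r 0.1143 ang 139.7
tin [ 0.4321 -0.1616] r 0.1874 ang 108.3
hub [ 0.4912 -0.3389] r 0.0008 ang 60.3
b1 [ 0.5116 -0.1944] r 0.1467 ang 81.8
mA [ 0.4971 -0.1658] r 0.1739 ang 87.9
mB [ 0.386  -0.1981] r 0.1761 ang 126.5
bA [ 0.4867 -0.1957] r 0.144 ang 91.6
bB [ 0.4124 -0.2211] r 0.1421 ang 123.5
balln [ 0.5058 -0.3017] r 0.0408 ang 68.4
ballr [ 0.5153 -0.3705] r 0.0394 ang -51.6
ballb [ 0.4512 -0.3433] r 0.0398 ang -174.7
107.34885101560168 0.16516381262249913 107.45343381368153
[-22.18913262 -82.10076349 157.35790728]
```

Request:
step_arm(targets=[{"travel": [0.28, -0.79, 0.0], "angular": [0, 0, -1], "gripper": 0.47}, {"travel": [0.28, -0.79, 0.0], "angular": [0, 0, -1], "gripper": 0.47}, {"travel": [0.28, -0.79, 0.0], "angular": [0, 0, -1], "gripper": 0.47}, {"travel": [0.28, -0.79, 0.0], "angular": [0, 0, -1], "gripper": 0.47}, {"travel": [0.28, -0.79, 0.0], "angular": [0, 0, -1], "gripper": 0.47}, {"travel": [0.28, -0.79, 0.0], "angular": [0, 0, -1], "gripper": 0.47}, {"travel": [0.28, -0.79, 0.0], "angular": [0, 0, -1], "gripper": 0.47}, {"travel": [0.28, -0.79, 0.0], "angular": [0, 0, -1], "gripper": 0.47}, {"travel": [0.28, -0.79, 0.0], "angular": [0, 0, -1], "gripper": 0.47}, {"travel": [0.28, -0.79, 0.0], "angular": [0, 0, -1], "gripper": 0.47}])

```text
t: 1.2
tool_pos: [0.3475, 0.1253, 0.2314]
tool_rot: [1.611, 2.695, 0.001]
contact_force: [1.5, 0.1, 0.5]
opening: 0.0401
grip_force: 0.0
```

Request:
step_arm(targets=[{"travel": [0.117, -0.375, 0.0], "angular": [0, 0, -0.249], "gripper": 0.47}, {"travel": [0.117, -0.375, 0.0], "angular": [0, 0, -0.249], "gripper": 0.47}, {"travel": [0.117, -0.375, 0.0], "angular": [0, 0, -0.249], "gripper": 0.47}, {"travel": [0.117, -0.375, 0.0], "angular": [0, 0, -0.249], "gripper": 0.47}, {"travel": [0.117, -0.375, 0.0], "angular": [0, 0, -0.249], "gripper": 0.47}, {"travel": [0.117, -0.375, -0.08], "angular": [0, 0, -0.249], "gripper": 0.47}, {"travel": [0.117, -0.375, -0.16], "angular": [0, 0, -0.249], "gripper": 0.47}, {"travel": [0.117, -0.375, -0.24], "angular": [0, 0, -0.249], "gripper": 0.47}, {"travel": [0.117, -0.375, -0.24], "angular": [0, 0, -0.249], "gripper": 0.47}])

```text
t: 2.1
tool_pos: [0.4118, -0.0956, 0.0799]
tool_rot: [-1.86, -2.513, 0.006]
contact_force: [-1.5, 0.6, 0.2]
opening: 0.04
grip_force: 0.0
```

Run:
```python
from h import *
o=ctrl.get_obs(); print(o['tool_pos'],o['tool_rot'],o['q'],o['opening'])
d=cam('scene'); save(d,'s1.png',(250,110,380,230),5)
```

```text
[ 0.41180837 -0.09564324  0.07994591] [-1.85991018 -2.51312456  0.00562431] [-4.04611406e-01 -3.01756692e-01  2.19807290e+00 -2.79382735e-05
  1.26077792e+00 -7.01156527e-01] 0.03999047036623961
```

View pics/s1.png

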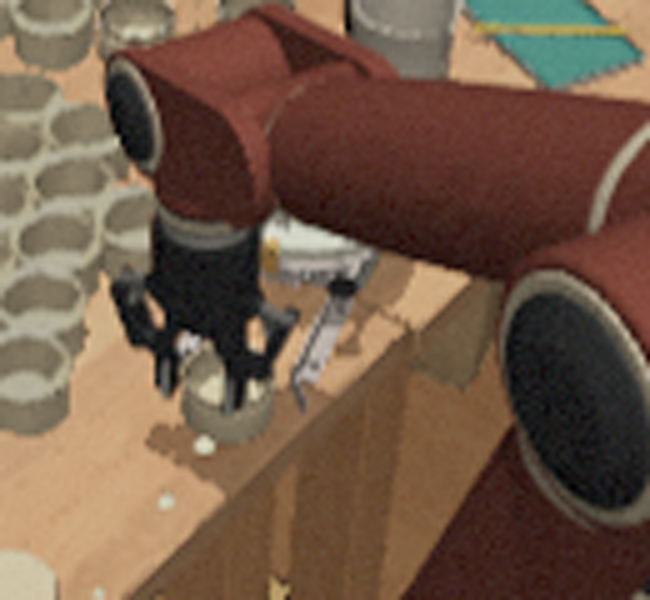

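The picture shows the gripper beside the tin with its knuckles spread wide. I'll tilt the tool 30° so the knuckles and body stay clear of the lever and wheel.

Request:
step_arm(targets=[{"travel": [0, 0, 0], "angular": [-0.16, -0.05, 0], "gripper": 0.47}, {"travel": [0, 0, 0], "angular": [-0.32, -0.1, 0], "gripper": 0.47}, {"travel": [0, 0, 0], "angular": [-0.48, -0.147, 0], "gripper": 0.47}, {"travel": [0, 0, 0], "angular": [-0.638, -0.195, 0], "gripper": 0.47}, {"travel": [0, 0, 0], "angular": [-0.638, -0.195, 0], "gripper": 0.47}, {"travel": [0, 0, 0], "angular": [-0.638, -0.195, 0], "gripper": 0.47}])

```text
t: 2.75
tool_pos: [0.4194, -0.0974, 0.09]
tool_rot: [1.597, 2.16, -0.424]
contact_force: [-0.7, -0.2, -0.8]
opening: 0.0402
grip_force: 0.0
```

Run:
```python
from h import *
o=ctrl.get_obs(); print(o['tool_pos'],o['q'].round(2),o['contact_force']); print(cv2.Rodrigues(o['tool_rot'])[0].round(3))
C=np.array([.491,-.3393]);a=np.radians(107);u=np.array([np.cos(a),np.sin(a)])
for s in(.25,.13,.102,.098): 
    p=C+s*u; print(s,p.round(4),((p-o['tool_pos'][:2])/.6).round(4))
print((.022-o['tool_pos'][2])/.6)
```

```text
[ 0.41938924 -0.09741856  0.08999951] [-0.1  -0.41  2.33 -0.55  1.07 -0.17] [-0.71860811 -0.20449287 -0.8412263 ]
[[-0.253  0.956  0.15 ]
 [ 0.828  0.294 -0.477]
 [-0.5    0.003 -0.866]]
0.25 [ 0.4179 -0.1002] [-0.0025 -0.0047]
0.13 [ 0.453 -0.215] [ 0.056  -0.1959]
0.102 [ 0.4612 -0.2418] [ 0.0696 -0.2406]
0.098 [ 0.4623 -0.2456] [ 0.0716 -0.2469]
-0.11333252280811909
```

Request:
step_arm(targets=[{"travel": [-0.002, -0.005, -0.06], "angular": [0, 0, 0], "gripper": 0.47}, {"travel": [-0.002, -0.005, -0.112], "angular": [0, 0, 0], "gripper": 0.47}, {"travel": [-0.002, -0.005, -0.112], "angular": [0, 0, 0], "gripper": 0.47}, {"travel": [0.004, -0.025, -0.112], "angular": [0, 0, 0], "gripper": 0.47}, {"travel": [0.011, -0.05, -0.112], "angular": [0, 0, 0], "gripper": 0.47}, {"travel": [0.019, -0.075, -0.112], "angular": [0, 0, 0], "gripper": 0.47}, {"travel": [0.027, -0.1, -0.112], "angular": [0, 0, 0], "gripper": 0.47}, {"travel": [0.034, -0.125, -0.112], "angular": [0, 0, 0], "gripper": 0.47}, {"travel": [0.042, -0.15, -0.112], "angular": [0, 0, 0], "gripper": 0.47}, {"travel": [0.042, -0.15, -0.112], "angular": [0, 0, 0], "gripper": 0.47}])

```text
t: 3.75
tool_pos: [0.4453, -0.1908, 0.0239]
tool_rot: [1.601, 2.154, -0.427]
contact_force: [0.2, -0.1, -0.1]
opening: 0.0399
grip_force: 0.0
```

Run:
```python
from h import *
o=ctrl.get_obs(); print(o['tool_pos'],o['contact_force'])
d=cam('top'); save(d,'t2.png',(290,150,420,245),6)
C=np.array([.491,-.3393]);a=np.radians(107);u=np.array([np.cos(a),np.sin(a)])
print((o['tool_pos'][:2]-C)@u)
for s in(.11,.105,.102,.1,.097): 
    p=C+s*u; print(s,p.round(4),((p-o['tool_pos'][:2])/.6).round(4))
```

```text
[ 0.44533077 -0.190786    0.0239144 ] [ 0.18208875 -0.05259797 -0.07155483]
0.15537703939032255
0.11 [ 0.4588 -0.2341] [ 0.0225 -0.0722]
0.105 [ 0.4603 -0.2389] [ 0.025  -0.0802]
0.102 [ 0.4612 -0.2418] [ 0.0264 -0.085 ]
0.1 [ 0.4618 -0.2437] [ 0.0274 -0.0881]
0.097 [ 0.4626 -0.2465] [ 0.0288 -0.0929]
```

View pics/t2.png

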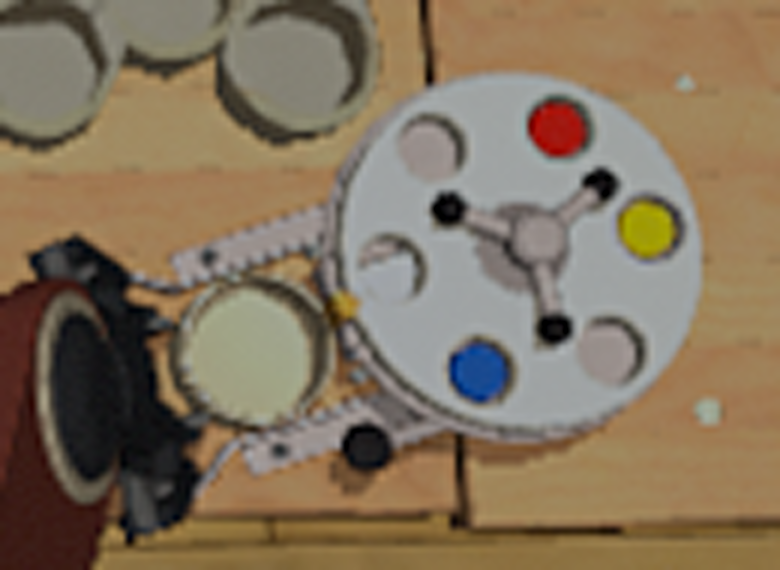

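The tin is now in the lane, with its rim centre at crop (250,350) and the gripper behind it. I'll push on home.

Request:
step_arm(targets=[{"travel": [0.006, -0.02, 0], "angular": [0, 0, 0], "gripper": 0.47}, {"travel": [0.012, -0.04, 0], "angular": [0, 0, 0], "gripper": 0.47}, {"travel": [0.018, -0.058, 0], "angular": [0, 0, 0], "gripper": 0.47}, {"travel": [0.0225, -0.072, 0], "angular": [0, 0, 0], "gripper": 0.47}, {"travel": [0.025, -0.08, 0], "angular": [0, 0, 0], "gripper": 0.47}, {"travel": [0.025, -0.08, 0], "angular": [0, 0, 0], "gripper": 0.47}, {"travel": [0.025, -0.08, 0], "angular": [0, 0, 0], "gripper": 0.47}])

```text
t: 4.5
tool_pos: [0.4575, -0.2358, 0.0197]
tool_rot: [1.599, 2.162, -0.429]
contact_force: [-0.0, 0.1, -0.4]
opening: 0.0403
grip_force: 0.0
```

Run:
```python
from h import *
o=ctrl.get_obs(); print(o['tool_pos'],o['contact_force'])
d=cam('top'); save(d,'t3.png',(320,170,400,235),8)
C=np.array([.491,-.3393]);a=np.radians(107);u=np.array([np.cos(a),np.sin(a)])
print((o['tool_pos'][:2]-C)@u)
print(proj(d,[*(C+.096*u),.044]),(proj(d,[*(C+.096*u),.044])-[320,170])*8)
```

```text
[ 0.45750547 -0.23582659  0.01972613] [-0.0303475   0.05594143 -0.3925818 ]
0.10874496362410029
[339.34645547 204.30436905] [154.77164372 274.43495242]
```

View pics/t3.png

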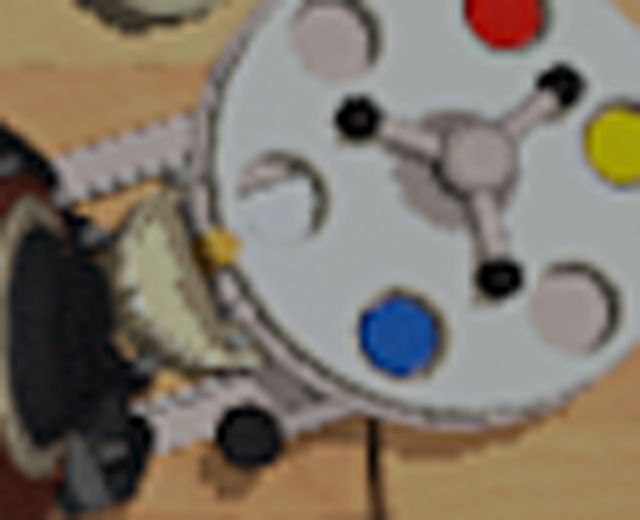

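The tin is partly under the disc: its back rim is at (115,270), against an expected (155,274) when home. That leaves about 14 mm, so I'll creep forward while watching the force.

Request:
step_arm(targets=[{"travel": [0.0015, -0.005, 0], "angular": [0, 0, 0], "gripper": 0.47}, {"travel": [0.003, -0.01, 0], "angular": [0, 0, 0], "gripper": 0.47}, {"travel": [0.0045, -0.014, 0], "angular": [0, 0, 0], "gripper": 0.47}, {"travel": [0.0045, -0.014, 0], "angular": [0, 0, 0], "gripper": 0.47}, {"travel": [0.0045, -0.014, 0], "angular": [0, 0, 0], "gripper": 0.47}])

```text
t: 5.05
tool_pos: [0.4606, -0.2444, 0.0201]
tool_rot: [1.599, 2.161, -0.429]
contact_force: [0.2, -0.9, -0.1]
opening: 0.0403
grip_force: 0.0
```

Request:
step_arm(targets=[{"travel": [0.0007, -0.0025, 0], "angular": [0, 0, 0], "gripper": 0.47}, {"travel": [0.0015, -0.005, 0], "angular": [0, 0, 0], "gripper": 0.47}, {"travel": [0.0015, -0.005, 0], "angular": [0, 0, 0], "gripper": 0.47}])

```text
t: 5.35
tool_pos: [0.4615, -0.2475, 0.0202]
tool_rot: [1.599, 2.161, -0.429]
contact_force: [0.6, 0.0, -0.2]
opening: 0.0402
grip_force: 0.0
```

Run:
```python
from h import *
o=ctrl.get_obs(); print(o['tool_pos'],o['contact_force'])
d=cam('top'); save(d,'t4.png',(320,170,400,235),8)
C=np.array([.491,-.3393]);a=np.radians(107);u=np.array([np.cos(a),np.sin(a)])
print((o['tool_pos'][:2]-C)@u)
```

```text
[ 0.46149842 -0.2474513   0.02016552] [ 0.56464408  0.03286938 -0.16663815]
0.09646077782203388
```

Request:
step_arm(targets=[{"travel": [0.0007, -0.0025, 0], "angular": [0, 0, 0], "gripper": 0.47}, {"travel": [0.0015, -0.005, 0], "angular": [0, 0, 0], "gripper": 0.47}, {"travel": [0.0015, -0.005, 0], "angular": [0, 0, 0], "gripper": 0.47}])

```text
t: 5.7
tool_pos: [0.4621, -0.2498, 0.0198]
tool_rot: [1.6, 2.162, -0.428]
contact_force: [-2.0, 5.1, 2.2]
opening: 0.0404
grip_force: 2.6
```

Run:
```python
from h import *
o=ctrl.get_obs(); print(o['tool_pos'],o['contact_force'])
d=cam('top'); save(d,'t4.png',(320,170,400,235),8)
```

```text
[ 0.46211876 -0.24981368  0.01978405] [-2.0117032   5.12100069  2.23453272]
```

View pics/t4.png

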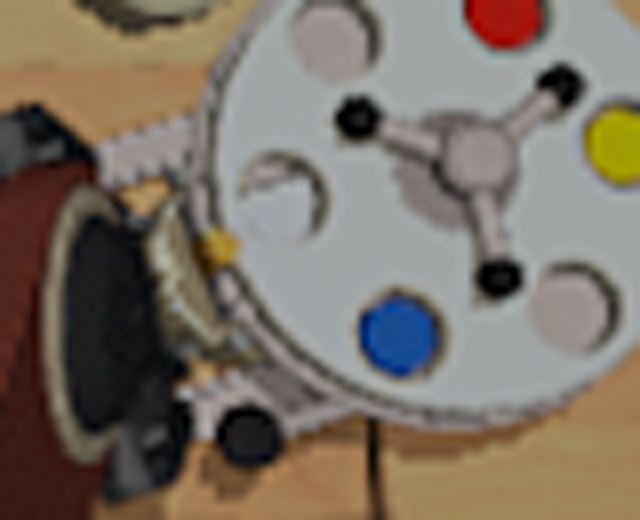

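The tin is home: 5.5 N along the lane and the rim is where predicted. Now I'll retract, rise and untilt.

Request:
step_arm(targets=[{"travel": [-0.01, 0.032, 0], "angular": [0, 0, 0], "gripper": 0.47}, {"travel": [-0.029, 0.095, 0], "angular": [0, 0, 0], "gripper": 0.47}, {"travel": [-0.029, 0.11, 0], "angular": [0, 0, 0], "gripper": 0.47}, {"travel": [-0.03, 0.11, 0.08], "angular": [0, 0, 0], "gripper": 0.2}, {"travel": [-0.03, 0.11, 0.16], "angular": [0.2, 0.06, 0], "gripper": 0}, {"travel": [-0.03, 0.11, 0.24], "angular": [0.4, 0.12, 0], "gripper": 0}, {"travel": [-0.03, 0.11, 0.28], "angular": [0.6, 0.18, 0], "gripper": 0}, {"travel": [-0.03, 0.11, 0.28], "angular": [0.638, 0.195, 0], "gripper": 0}, {"travel": [-0.03, 0.11, 0.28], "angular": [0.638, 0.195, 0], "gripper": 0}])

```text
t: 6.65
tool_pos: [0.4456, -0.1873, 0.1902]
tool_rot: [1.87, 2.52, -0.0]
contact_force: [-0.1, -0.6, -0.9]
opening: 0.0003
grip_force: 0.0
```

Request:
step_arm(targets=[{"travel": [0, 0, 0], "angular": [0, 0, -0.19], "gripper": 0}, {"travel": [0, 0, 0], "angular": [0, 0, -0.38], "gripper": 0}, {"travel": [0, 0, 0], "angular": [0, 0, -0.57], "gripper": 0}, {"travel": [0, 0, 0], "angular": [0, 0, -0.76], "gripper": 0}, {"travel": [0, 0, 0], "angular": [0, 0, -0.95], "gripper": 0}, {"travel": [0, 0, 0], "angular": [0, 0, -1], "gripper": 0}, {"travel": [0, 0, 0], "angular": [0, 0, -1], "gripper": 0}])

```text
t: 7.35
tool_pos: [0.4436, -0.1835, 0.1866]
tool_rot: [-2.691, -1.619, 0.003]
contact_force: [0.6, 0.0, 0.1]
opening: 0.0001
grip_force: 0.0
```

```bash
cat >> h.py <<'E'
C=np.array([.491,-.3393]);a=np.radians(107);u=np.array([np.cos(a),np.sin(a)])
def st():
    o=ctrl.get_obs(); R=cv2.Rodrigues(o['tool_rot'])[0]
    print(o['t'],o['tool_pos'].round(4),'zt',R[:,2].round(3),'yaw',np.degrees(np.arctan2(R[1,1],R[0,1])).round(2),'q',o['q'].round(2),'F',o['contact_force'].round(1)); return o
E
python3 - <<'E'
from h import *
o=st()
d=cam('top'); save(d,'t5.png',(290,150,420,245),6)
p=C+.04*np.array([np.cos(np.radians(18.4)),np.sin(np.radians(18.4))]); print((np.array([*p,.096])-o['tool_pos'])/.6)
E
```

```text
7.35 [ 0.4436 -0.1835  0.1866] zt [-0.002 -0.    -1.   ] yaw -27.92 q [-0.55 -0.27  1.99 -0.    1.43 -0.06] F [0.6 0.  0.1]
[ 0.14219102 -0.23854477 -0.15096764]
```

Request:
step_arm(targets=[{"travel": [0.036, -0.06, 0], "angular": [0, 0, -0.19], "gripper": 0}, {"travel": [0.07, -0.12, 0], "angular": [0, 0, -0.38], "gripper": 0}, {"travel": [0.107, -0.18, 0], "angular": [0, 0, -0.57], "gripper": 0}, {"travel": [0.142, -0.2385, 0], "angular": [0, 0, -0.76], "gripper": 0}, {"travel": [0.142, -0.2385, 0], "angular": [0, 0, -0.95], "gripper": 0}, {"travel": [0.142, -0.2385, -0.03], "angular": [0, 0, -0.971], "gripper": 0}, {"travel": [0.142, -0.2385, -0.06], "angular": [0, 0, -0.971], "gripper": 0}, {"travel": [0.142, -0.2385, -0.06], "angular": [0, 0, -0.971], "gripper": 0}])

```text
t: 8.2
tool_pos: [0.5277, -0.3258, 0.1479]
tool_rot: [-3.097, -0.501, 0.008]
contact_force: [0.8, 1.2, -0.6]
opening: -0.0002
grip_force: 0.0
```

Run:
```python
from h import *
o=st()
p=C+.04*np.array([np.cos(np.radians(18.4)),np.sin(np.radians(18.4))]); print((np.array([*p,.096])-o['tool_pos'])/.6)
```

```text
8.2 [ 0.5277 -0.3258  0.1479] zt [-0.006  0.004 -1.   ] yaw -71.61 q [-0.67  0.11  1.7  -0.    1.34  0.58] F [ 0.8  1.2 -0.6]
[ 0.00210366 -0.00143136 -0.0864947 ]
```

Request:
step_arm(targets=[{"travel": [0.002, -0.0015, -0.04], "angular": [0, 0, 0], "gripper": 0}, {"travel": [0.002, -0.0015, -0.086], "angular": [0, 0, 0], "gripper": 0}, {"travel": [0.002, -0.0015, -0.086], "angular": [0, 0, 0], "gripper": 0}, {"travel": [0.002, -0.0015, -0.086], "angular": [0, 0, 0], "gripper": 0}])

```text
t: 8.6
tool_pos: [0.5306, -0.328, 0.1008]
tool_rot: [-3.101, -0.501, 0.001]
contact_force: [0.1, -0.1, -0.0]
opening: 0.0001
grip_force: 0.0
```

```bash
cat >> h.py <<'E'
def arc(p0,dps):
    r=np.radians
    for k in dps: print([round(.04/.6*(np.cos(r(p0+k))-np.cos(r(p0))),4),round(.04/.6*(np.sin(r(p0+k))-np.sin(r(p0))),4)],round(k/45,3))
E
python3 - <<'E'
from h import *
o=st(); v=o['tool_pos'][:2]-C; print(np.hypot(*v),np.degrees(np.arctan2(v[1],v[0])))
for p in (18.4,63.4): print(p);arc(p,range(9,46,9))
E
```

```text
8.6 [ 0.5306 -0.328   0.1008] zt [-0.001  0.    -1.   ] yaw -71.64 q [-0.67  0.16  1.72 -0.    1.26  0.58] F [ 0.1 -0.1 -0. ]
0.041212275878946075 15.900030655666168
18.4
[np.float64(-0.0041), np.float64(0.0096)] 0.2
[np.float64(-0.0096), np.float64(0.0185)] 0.4
[np.float64(-0.0164), np.float64(0.0264)] 0.6
[np.float64(-0.0245), np.float64(0.0332)] 0.8
[np.float64(-0.0334), np.float64(0.0386)] 1.0
63.4
[np.float64(-0.0097), np.float64(0.0039)] 0.2
[np.float64(-0.0199), np.float64(0.0063)] 0.4
[np.float64(-0.0303), np.float64(0.0071)] 0.6
[np.float64(-0.0407), np.float64(0.0062)] 0.8
[np.float64(-0.0509), np.float64(0.0036)] 1.0
```

Request:
step_arm(targets=[{"travel": [-0.004, 0.006, -0.006], "angular": [0, 0, 0.1], "gripper": 0}, {"travel": [-0.006, 0.011, -0.006], "angular": [0, 0, 0.2], "gripper": 0}, {"travel": [-0.009, 0.016, -0.006], "angular": [0, 0, 0.3], "gripper": 0}, {"travel": [-0.012, 0.02, -0.006], "angular": [0, 0, 0.4], "gripper": 0}, {"travel": [-0.0155, 0.0245, -0.006], "angular": [0, 0, 0.5], "gripper": 0}, {"travel": [-0.019, 0.028, -0.006], "angular": [0, 0, 0.6], "gripper": 0}, {"travel": [-0.0225, 0.0315, -0.006], "angular": [0, 0, 0.7], "gripper": 0}, {"travel": [-0.027, 0.035, -0.006], "angular": [0, 0, 0.8], "gripper": 0}, {"travel": [-0.036, 0.0405, -0.006], "angular": [0, 0, 1], "gripper": 0}, {"travel": [-0.036, 0.0405, -0.006], "angular": [0, 0, 1], "gripper": 0}])

```text
t: 9.6
tool_pos: [0.5105, -0.305, 0.1001]
tool_rot: [2.669, 1.647, 0.002]
contact_force: [-0.3, 0.3, 1.6]
opening: -0.0
grip_force: 0.7
```

```bash
cat >> h.py <<'E'
def tabs(d=None):
    d=d or cam('top'); hsv=cv2.cvtColor(d['img'],cv2.COLOR_RGB2HSV); H,S,V=[hsv[...,i].astype(int) for i in range(3)]
    for n,m in dict(red=((H<6)|(H>174))&(S>150)&(V>80),yel=(H>24)&(H<34)&(S>180)&(V>80),blue=(H>100)&(H<125)&(S>140)&(V>60)).items():
        mm=np.zeros(m.shape,np.uint8); mm[160:222,340:412]=m[160:222,340:412]
        cs=cv2.findContours(mm,0,cv2.CHAIN_APPROX_NONE)[0]
        if not cs: print(n,'none'); continue
        c=max(cs,key=cv2.contourArea); M=cv2.moments(c)
        if M['m00']<5: print(n,'small'); continue
        p=ray(d,M['m10']/M['m00'],M['m01']/M['m00'],.084)[:2]; v=p-C; print(n,M['m00'],p.round(4),'ang',np.degrees(np.arctan2(v[1],v[0])).round(1),np.hypot(*v).round(4))
    return d
E
python3 - <<'E'
from h import *
o=st(); v=o['tool_pos'][:2]-C; print(np.hypot(*v),np.degrees(np.arctan2(v[1],v[0])))
tabs()
E
```

```text
9.6 [ 0.5105 -0.305   0.1001] zt [ 0.004 -0.003 -1.   ] yaw -26.64 q [-0.66  0.09  1.8  -0.    1.25 -0.2 ] F [-0.3  0.3  1.6]
0.039444047598595 60.427718630765256
red 907.5 [ 0.4436 -0.3528] ang -164.1 0.0493
yel none
blue none
```

Request:
step_arm(targets=[{"travel": [-0.005, 0.002, -0.004], "angular": [0, 0, 0.1], "gripper": 0}, {"travel": [-0.0097, 0.0039, -0.006], "angular": [0, 0, 0.2], "gripper": 0}, {"travel": [-0.015, 0.005, -0.006], "angular": [0, 0, 0.3], "gripper": 0}, {"travel": [-0.02, 0.0063, -0.006], "angular": [0, 0, 0.4], "gripper": 0}, {"travel": [-0.025, 0.007, -0.006], "angular": [0, 0, 0.5], "gripper": 0}, {"travel": [-0.03, 0.0071, -0.006], "angular": [0, 0, 0.6], "gripper": 0}, {"travel": [-0.0355, 0.007, -0.006], "angular": [0, 0, 0.7], "gripper": 0}, {"travel": [-0.0407, 0.0062, -0.006], "angular": [0, 0, 0.8], "gripper": 0}, {"travel": [-0.051, 0.0036, -0.006], "angular": [0, 0, 1], "gripper": 0}, {"travel": [-0.051, 0.0036, -0.006], "angular": [0, 0, 1], "gripper": 0}])

```text
t: 10.65
tool_pos: [0.4799, -0.303, 0.0957]
tool_rot: [1.84, 2.541, 0.0]
contact_force: [2.7, 0.9, 3.2]
opening: 0.0001
grip_force: 1.6
```

Run:
```python
from h import *
o=st(); v=o['tool_pos'][:2]-C; print(np.hypot(*v),np.degrees(np.arctan2(v[1],v[0])))
arc(108.4,range(5,46,5))
d=cam('scene'); save(d,'s2.png',(250,90,390,210),5)
```

```text
10.65 [ 0.4799 -0.303   0.0957] zt [ 0.004 -0.003 -1.   ] yaw 18.18 q [-0.69  0.04  1.87  0.    1.23 -1.01] F [2.7 0.9 3.2]
0.0379432739453066 107.01050272072577
[np.float64(-0.0054), np.float64(-0.0021)] 0.111
[np.float64(-0.0107), np.float64(-0.0046)] 0.222
[np.float64(-0.0157), np.float64(-0.0076)] 0.333
[np.float64(-0.0204), np.float64(-0.011)] 0.444
[np.float64(-0.0248), np.float64(-0.0148)] 0.556
[np.float64(-0.0288), np.float64(-0.019)] 0.667
[np.float64(-0.0325), np.float64(-0.0235)] 0.778
[np.float64(-0.0357), np.float64(-0.0283)] 0.889
[np.float64(-0.0386), np.float64(-0.0334)] 1.0
```

View pics/s2.png

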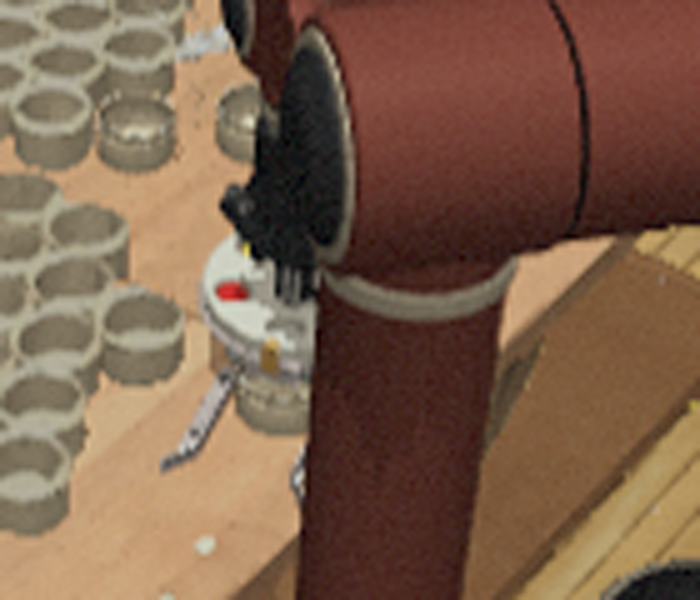

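Red is visible in the scene view at crop (232,291), on its way to the pointer at (270,352). I'll measure its angle.

```bash
cat >> h.py <<'E'
def red():
    d=cam('scene'); hsv=cv2.cvtColor(d['img'],cv2.COLOR_RGB2HSV); H,S,V=[hsv[...,i].astype(int) for i in range(3)]
    m=(((H<6)|(H>174))&(S>170)&(V>90)).astype(np.uint8); w=proj(d,[*C,.088]).astype(int); x,y=w
    mm=np.zeros_like(m); mm[y-20:y+25,x-30:x+30]=m[y-20:y+25,x-30:x+30]
    for c in cv2.findContours(mm,0,cv2.CHAIN_APPROX_NONE)[0]:
        M=cv2.moments(c)
        if M['m00']>3: 
            uv=(M['m10']/M['m00'],M['m01']/M['m00']); p=ray(d,*uv,.084)[:2]; v=p-C; print(np.round(uv,1),M['m00'],p.round(4),'ang',np.degrees(np.arctan2(v[1],v[0])).round(1),np.hypot(*v).round(4))
E
python3 - <<'E'
from h import *
red()
E
```

```text
[295.9 148. ] 7.5 [ 0.5329 -0.2945] ang 46.9 0.0613
```

Request:
step_arm(targets=[{"travel": [-0.0054, -0.0021, 0], "angular": [0, 0, 0.111], "gripper": 0}, {"travel": [-0.0107, -0.0046, 0], "angular": [0, 0, 0.222], "gripper": 0}, {"travel": [-0.0157, -0.0076, 0], "angular": [0, 0, 0.333], "gripper": 0}, {"travel": [-0.0204, -0.011, 0], "angular": [0, 0, 0.444], "gripper": 0}, {"travel": [-0.0248, -0.0148, 0], "angular": [0, 0, 0.556], "gripper": 0}, {"travel": [-0.0288, -0.019, 0], "angular": [0, 0, 0.667], "gripper": 0}, {"travel": [-0.0325, -0.0235, 0], "angular": [0, 0, 0.778], "gripper": 0}, {"travel": [-0.0357, -0.0283, 0], "angular": [0, 0, 0.889], "gripper": 0}, {"travel": [-0.0386, -0.0334, 0], "angular": [0, 0, 1], "gripper": 0}, {"travel": [-0.0386, -0.0334, 0], "angular": [0, 0, 1], "gripper": 0}])

```text
t: 11.75
tool_pos: [0.4554, -0.3217, 0.0933]
tool_rot: [-0.73, -3.055, -0.001]
contact_force: [0.8, 1.3, 1.7]
opening: 0.0001
grip_force: 0.7
```

Run:
```python
from h import *
o=st(); v=o['tool_pos'][:2]-C; print(np.hypot(*v),np.degrees(np.arctan2(v[1],v[0])))
red(); arc(153.4,range(2,18,2))
```

```text
11.75 [ 0.4554 -0.3217  0.0933] zt [-0.     0.001 -1.   ] yaw 63.14 q [-0.75  0.02  1.89  0.    1.24 -1.85] F [0.8 1.3 1.7]
0.03970155457059288 153.66982403371537
[302.2 154.3] 5.0 [ 0.4907 -0.2794] ang 90.3 0.0599
[np.float64(-0.001), np.float64(-0.0021)] 0.044
[np.float64(-0.0019), np.float64(-0.0042)] 0.089
[np.float64(-0.0028), np.float64(-0.0064)] 0.133
[np.float64(-0.0036), np.float64(-0.0086)] 0.178
[np.float64(-0.0043), np.float64(-0.0108)] 0.222
[np.float64(-0.0049), np.float64(-0.013)] 0.267
[np.float64(-0.0055), np.float64(-0.0153)] 0.311
[np.float64(-0.0059), np.float64(-0.0176)] 0.356
```

Request:
step_arm(targets=[{"travel": [-0.0019, -0.0042, 0.002], "angular": [0, 0, 0.089], "gripper": 0}, {"travel": [-0.0036, -0.0086, 0.003], "angular": [0, 0, 0.178], "gripper": 0}, {"travel": [-0.0046, -0.012, 0.003], "angular": [0, 0, 0.24], "gripper": 0}, {"travel": [-0.0049, -0.013, 0.003], "angular": [0, 0, 0.267], "gripper": 0}, {"travel": [-0.0049, -0.013, 0.003], "angular": [0, 0, 0.267], "gripper": 0}, {"travel": [-0.0049, -0.013, 0.003], "angular": [0, 0, 0.267], "gripper": 0}])

```text
t: 12.4
tool_pos: [0.4519, -0.3291, 0.0944]
tool_rot: [-0.403, -3.114, -0.002]
contact_force: [0.2, 1.6, -1.1]
opening: -0.0003
grip_force: 0.8
```

Request:
step_arm(targets=[{"travel": [0.002, 0.008, 0], "angular": [0, 0, 0], "gripper": 0}, {"travel": [0.002, 0.008, 0.05], "angular": [0, 0, 0], "gripper": 0}, {"travel": [0.002, 0.008, 0.12], "angular": [0, 0, 0], "gripper": 0}, {"travel": [-0.05, 0.07, 0.15], "angular": [0, 0, 0], "gripper": 0}, {"travel": [-0.1, 0.14, 0.15], "angular": [0, 0, 0], "gripper": 0}, {"travel": [-0.1, 0.2, 0.15], "angular": [0, 0, 0], "gripper": 0}, {"travel": [-0.1, 0.25, 0.15], "angular": [0, 0, 0], "gripper": 0}, {"travel": [-0.1, 0.25, 0.15], "angular": [0, 0, 0], "gripper": 0}])

```text
t: 13.2
tool_pos: [0.3923, -0.1774, 0.1855]
tool_rot: [0.397, 3.115, -0.001]
contact_force: [0.1, 0.5, -0.1]
opening: -0.0002
grip_force: 0.0
```

Run:
```python
from h import *
st(); red(); d=tabs(); save(d,'t6.png',(310,150,420,235),7)
```

```text
13.2 [ 0.3923 -0.1774  0.1855] zt [ 0.002 -0.001 -1.   ] yaw 75.48 q [-0.6  -0.41  2.1   0.    1.46 -1.92] F [ 0.1  0.5 -0.1]
red 1014.0 [ 0.4542 -0.3135] ang 145.0 0.045
yel 40.0 [ 0.5348 -0.2995] ang 42.2 0.0592
blue 47.5 [ 0.5058 -0.3984] ang -75.9 0.0609
```

View pics/t6.png

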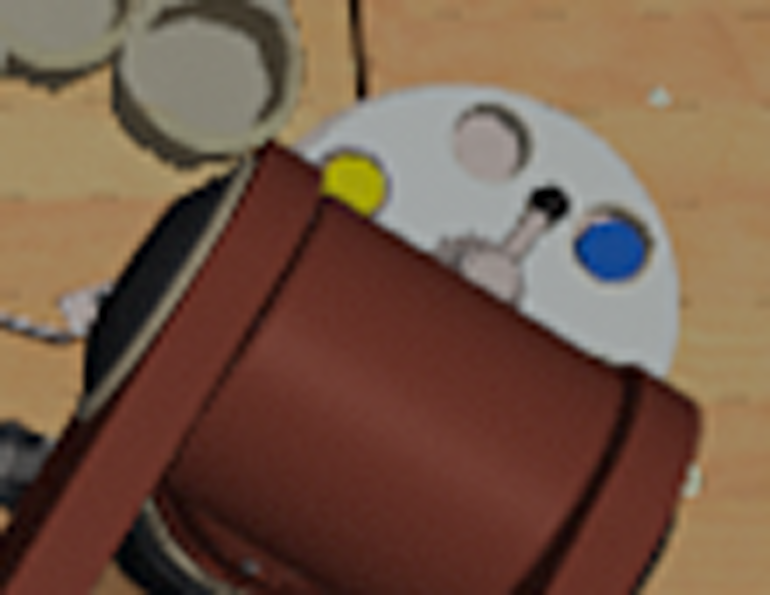

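This view shows blue at (612,250) and yellow partly hidden at (355,187), so the wheel has turned about 127°. I'll move the arm aside to measure red.

Request:
step_arm(targets=[{"travel": [0, 0.08, 0], "angular": [0, 0, 0], "gripper": 0}, {"travel": [0, 0.16, 0], "angular": [0, 0, 0], "gripper": 0}, {"travel": [0, 0.24, 0], "angular": [0, 0, 0], "gripper": 0}, {"travel": [0, 0.3, 0], "angular": [0, 0, 0], "gripper": 0}, {"travel": [0, 0.3, 0], "angular": [0, 0, 0], "gripper": 0}])

```text
t: 13.8
tool_pos: [0.3928, 0.0026, 0.1854]
tool_rot: [0.394, 3.116, 0.001]
contact_force: [0.8, -0.5, -0.3]
opening: 0.0001
grip_force: 0.0
```

Run:
```python
from h import *
st(); d=tabs()
img=d['img']; hsv=cv2.cvtColor(img,cv2.COLOR_RGB2HSV); H,S,V=[hsv[...,i].astype(int) for i in range(3)]
# brass pointer
x,y=proj(d,[*(C+.087*u),.09]).astype(int); m=(H>12)&(H<28)&(S>150)&(V>110); ys,xs=np.nonzero(m[y-6:y+7,x-6:x+7]); print(len(xs),xs.mean()+x-6,ys.mean()+y-6)
p=ray(d,xs.mean()+x-6,ys.mean()+y-6,.084)[:2]; v=p-C; print(p,np.degrees(np.arctan2(v[1],v[0])))
```

```text
13.8 [0.3928 0.0026 0.1854] zt [ 0.001  0.    -1.   ] yaw 75.6 q [-0.18 -0.53  2.18  0.    1.5  -1.5 ] F [ 0.8 -0.5 -0.3]
red 53.5 [ 0.4764 -0.2809] ang 104.0 0.0602
yel 49.5 [ 0.5333 -0.2981] ang 44.2 0.059
blue 47.5 [ 0.5058 -0.3984] ang -75.9 0.0609
9 347.1111111111111 200.66666666666666
[ 0.46647839 -0.25904949] 106.99123036483574
```

Red is at 104° and the target is 107°, so a 3° nudge is needed.

Request:
step_arm(targets=[{"travel": [0.017, -0.08, 0], "angular": [0, 0, 0.067], "gripper": 0}, {"travel": [0.034, -0.16, 0], "angular": [0, 0, 0.067], "gripper": 0}, {"travel": [0.05, -0.24, 0], "angular": [0, 0, 0.067], "gripper": 0}, {"travel": [0.065, -0.32, 0], "angular": [0, 0, 0.067], "gripper": 0}, {"travel": [0.08, -0.4, 0], "angular": [0, 0, 0.067], "gripper": 0}, {"travel": [0.094, -0.48, 0], "angular": [0, 0, 0.067], "gripper": 0}, {"travel": [0.1023, -0.543, 0], "angular": [0, 0, 0.067], "gripper": 0}, {"travel": [0.1023, -0.543, 0], "angular": [0, 0, 0.067], "gripper": 0}, {"travel": [0.1023, -0.543, -0.06], "angular": [0, 0, 0.067], "gripper": 0}, {"travel": [0.1023, -0.543, -0.06], "angular": [0, 0, 0.067], "gripper": 0}])

```text
t: 14.85
tool_pos: [0.4505, -0.3248, 0.144]
tool_rot: [-0.322, -3.117, -0.009]
contact_force: [0.4, 1.1, -2.0]
opening: 0.0001
grip_force: 0.0
```

Run:
```python
from h import *
o=st()
print((np.array([.4542,-.3237,.096])-o['tool_pos'])/.6,(np.array([.4518,-.3314,.096])-o['tool_pos'])/.6)
```

```text
14.85 [ 0.4505 -0.3248  0.144 ] zt [-0.007  0.006 -1.   ] yaw 78.2 q [-0.76 -0.04  1.85 -0.    1.34 -2.12] F [ 0.4  1.1 -2. ]
[ 0.006209    0.00189279 -0.07998984] [ 0.002209   -0.01094054 -0.07998984]
```

Request:
step_arm(targets=[{"travel": [0, 0, -0.04], "angular": [0, 0, 0], "gripper": 0}, {"travel": [0, 0, -0.087], "angular": [0, 0, 0], "gripper": 0}, {"travel": [0, 0, -0.087], "angular": [0, 0, 0], "gripper": 0}, {"travel": [0, 0, -0.087], "angular": [0, 0, 0], "gripper": 0}])

```text
t: 15.25
tool_pos: [0.4535, -0.3256, 0.0975]
tool_rot: [-0.319, -3.125, -0.0]
contact_force: [-0.5, -1.2, -0.2]
opening: -0.0005
grip_force: 0.0
```

Run:
```python
from h import *
o=st()
print((np.array([.4518,-.3314,.096])-o['tool_pos'])/.6)
```

```text
15.25 [ 0.4535 -0.3256  0.0975] zt [-0.001  0.    -1.   ] yaw 78.34 q [-0.76  0.02  1.88 -0.    1.24 -2.12] F [-0.5 -1.2 -0.2]
[-0.00282954 -0.00971022 -0.00245699]
```

Request:
step_arm(targets=[{"travel": [-0.0015, -0.004, 0], "angular": [0, 0, 0], "gripper": 0}, {"travel": [-0.0028, -0.008, 0], "angular": [0, 0, 0], "gripper": 0}, {"travel": [-0.0028, -0.01, 0], "angular": [0, 0, 0], "gripper": 0}, {"travel": [-0.0028, -0.01, 0], "angular": [0, 0, 0], "gripper": 0}, {"travel": [-0.0028, -0.01, 0], "angular": [0, 0, 0], "gripper": 0}])

```text
t: 15.75
tool_pos: [0.4528, -0.3318, 0.0981]
tool_rot: [0.318, 3.124, -0.001]
contact_force: [0.9, 2.2, 3.6]
opening: 0.0
grip_force: 1.7
```

Run:
```python
from h import *
o=st();red();tabs()
```

```text
15.75 [ 0.4528 -0.3318  0.0981] zt [ 0.002 -0.001 -1.   ] yaw 78.36 q [-0.77  0.02  1.88  0.    1.24 -2.13] F [0.9 2.2 3.6]
[305.2 155.2] 6.0 [ 0.4786 -0.2826] ang 102.3 0.0581
red 567.5 [ 0.4748 -0.402 ] ang -104.5 0.0648
yel 47.5 [ 0.5321 -0.2969] ang 45.9 0.0591
blue none
```

Request:
step_arm(targets=[{"travel": [-0.0003, -0.001, 0], "angular": [0, 0, 0], "gripper": 0}, {"travel": [-0.0003, -0.002, 0], "angular": [0, 0, 0], "gripper": 0}, {"travel": [-0.0003, -0.002, 0], "angular": [0, 0, 0], "gripper": 0}, {"travel": [-0.0003, -0.002, 0], "angular": [0, 0, 0], "gripper": 0}])

```text
t: 16.25
tool_pos: [0.4517, -0.3326, 0.0966]
tool_rot: [-0.319, -3.125, -0.0]
contact_force: [1.2, 1.5, 4.1]
opening: -0.0001
grip_force: 1.6
```

Request:
step_arm(targets=[{"travel": [0.002, 0.008, 0], "angular": [0, 0, 0], "gripper": 0}, {"travel": [0.002, 0.008, 0.05], "angular": [0, 0, 0], "gripper": 0}, {"travel": [0.002, 0.008, 0.12], "angular": [0, 0, 0], "gripper": 0}, {"travel": [-0.04, 0.08, 0.15], "angular": [0, 0, 0], "gripper": 0}, {"travel": [-0.05, 0.16, 0.15], "angular": [0, 0, 0], "gripper": 0}, {"travel": [-0.06, 0.24, 0.15], "angular": [0, 0, 0], "gripper": 0}, {"travel": [-0.07, 0.32, 0.15], "angular": [0, 0, 0], "gripper": 0}, {"travel": [-0.08, 0.4, 0.15], "angular": [0, 0, 0], "gripper": 0}, {"travel": [-0.08, 0.4, 0.15], "angular": [0, 0, 0], "gripper": 0}])

```text
t: 17.15
tool_pos: [0.4024, -0.0884, 0.1854]
tool_rot: [-0.309, -3.124, -0.001]
contact_force: [1.1, -0.1, -0.6]
opening: 0.0
grip_force: 0.0
```

Run:
```python
from h import *
st(); d=tabs()
```

```text
17.15 [ 0.4024 -0.0884  0.1854] zt [-0.002  0.001 -1.   ] yaw 78.7 q [-0.4  -0.47  2.13  0.    1.48 -1.77] F [ 1.1 -0.1 -0.6]
red 145.5 [ 0.4497 -0.2488] ang 114.5 0.0995
yel 49.0 [ 0.5304 -0.2957] ang 47.9 0.0588
blue 46.5 [ 0.5099 -0.397 ] ang -71.9 0.0607
```

Yellow and blue turned about 4°, which puts red at about 107.8°. Now the lever.

Request:
step_arm(targets=[{"travel": [0.003, -0.08, 0], "angular": [0, 0, -0.19], "gripper": 0}, {"travel": [0.003, -0.16, 0], "angular": [0, 0, -0.38], "gripper": 0}, {"travel": [0.003, -0.24, 0], "angular": [0, 0, -0.57], "gripper": 0}, {"travel": [0.003, -0.2985, 0], "angular": [0, 0, -0.638], "gripper": 0}, {"travel": [0.003, -0.2985, 0], "angular": [0, 0, -0.638], "gripper": 0}, {"travel": [0.003, -0.2985, -0.07], "angular": [0, 0, -0.638], "gripper": 0}, {"travel": [0.003, -0.2985, -0.14], "angular": [0, 0, -0.638], "gripper": 0}, {"travel": [0.003, -0.2985, -0.14], "angular": [0, 0, -0.638], "gripper": 0}, {"travel": [0.003, -0.2985, -0.14], "angular": [0, 0, -0.638], "gripper": 0}])

```text
t: 18.1
tool_pos: [0.405, -0.2714, 0.1023]
tool_rot: [-1.083, -2.946, -0.001]
contact_force: [1.2, -0.6, 0.1]
opening: 0.0002
grip_force: 0.0
```

Run:
```python
from h import *
o=st(); d=tabs()
xd=np.array([u[1],-u[0]])
for y,z in((.096,.079),(.097,.069),(.096,.059),(.094,.05),(.090,.042),(.089,.036)):
    p=C-.062*xd+y*u; print(y,z,((np.array([*p,z])-o['tool_pos'])/.6).round(4))
```

```text
18.1 [ 0.405  -0.2714  0.1023] zt [-0.002  0.002 -1.   ] yaw 49.64 q [-0.74 -0.16  2.04 -0.    1.26 -1.61] F [ 1.2 -0.6  0.1]
red 735.0 [ 0.4544 -0.3571] ang -154.0 0.0407
yel 49.0 [ 0.5304 -0.2957] ang 47.9 0.0588
blue none
0.096 0.079 [-0.0022  0.0097 -0.0388]
0.097 0.069 [-0.0027  0.0112 -0.0555]
0.096 0.059 [-0.0022  0.0097 -0.0722]
0.094 0.05 [-0.0013  0.0065 -0.0872]
0.09 0.042 [ 7.000e-04  1.000e-04 -1.005e-01]
0.089 0.036 [ 0.0012 -0.0015 -0.1105]
```

Request:
step_arm(targets=[{"travel": [-0.002, 0.009, -0.02], "angular": [0, 0, 0], "gripper": 0}, {"travel": [-0.002, 0.01, -0.039], "angular": [0, 0, 0], "gripper": 0}, {"travel": [-0.002, 0.01, -0.047], "angular": [0, 0, 0], "gripper": 0}, {"travel": [-0.0025, 0.011, -0.055], "angular": [0, 0, 0], "gripper": 0}, {"travel": [-0.002, 0.01, -0.064], "angular": [0, 0, 0], "gripper": 0}, {"travel": [-0.002, 0.01, -0.072], "angular": [0, 0, 0], "gripper": 0}, {"travel": [-0.0015, 0.008, -0.08], "angular": [0, 0, 0], "gripper": 0}, {"travel": [-0.001, 0.0065, -0.087], "angular": [0, 0, 0], "gripper": 0}, {"travel": [0, 0.004, -0.094], "angular": [0, 0, 0], "gripper": 0}, {"travel": [0, 0.004, -0.094], "angular": [0, 0, 0], "gripper": 0}])

```text
t: 19.15
tool_pos: [0.4058, -0.2697, 0.0462]
tool_rot: [1.084, 2.949, -0.0]
contact_force: [0.7, 0.6, 0.8]
opening: 0.0003
grip_force: 1.2
```

Run:
```python
from h import *
o=st()
```

```text
19.15 [ 0.4058 -0.2697  0.0462] zt [-0. -0. -1.] yaw 49.63 q [-0.74 -0.08  2.08 -0.    1.15 -1.61] F [0.7 0.6 0.8]
```

Request:
step_arm(targets=[{"travel": [0.0004, -0.001, -0.004], "angular": [0, 0, 0], "gripper": 0}, {"travel": [0.0007, -0.002, -0.008], "angular": [0, 0, 0], "gripper": 0}, {"travel": [0.0007, -0.002, -0.008], "angular": [0, 0, 0], "gripper": 0}])

```text
t: 19.45
tool_pos: [0.4065, -0.2713, 0.042]
tool_rot: [1.083, 2.948, -0.002]
contact_force: [0.2, -0.8, 3.9]
opening: -0.0001
grip_force: 1.6
```

Request:
step_arm(targets=[{"travel": [0.0004, -0.001, -0.003], "angular": [0, 0, 0], "gripper": 0}, {"travel": [0.0004, -0.001, -0.003], "angular": [0, 0, 0], "gripper": 0}])

```text
t: 19.65
tool_pos: [0.4068, -0.2719, 0.0406]
tool_rot: [1.083, 2.948, -0.002]
contact_force: [-2.3, -1.3, 6.5]
opening: 0.0003
grip_force: 2.8
```

Run:
```python
from h import *
o=st(); red()
d=cam('scene'); save(d,'s3.png',(270,120,350,190),8)
```

```text
19.65 [ 0.4068 -0.2719  0.0406] zt [ 0.001 -0.001 -1.   ] yaw 49.64 q [-0.74 -0.07  2.07 -0.    1.14 -1.61] F [-2.3 -1.3  6.5]
```

Request:
step_arm(targets=[{"travel": [0.0003, -0.001, -0.002], "angular": [0, 0, 0], "gripper": 0}, {"travel": [0.0003, -0.001, -0.004], "angular": [0, 0, 0], "gripper": 0}, {"travel": [0.0003, -0.001, -0.004], "angular": [0, 0, 0], "gripper": 0}, {"travel": [0.0003, -0.001, -0.004], "angular": [0, 0, 0], "gripper": 0}, {"travel": [0.0003, -0.001, -0.004], "angular": [0, 0, 0], "gripper": 0}])

```text
t: 20.25
tool_pos: [0.407, -0.2723, 0.0397]
tool_rot: [1.083, 2.949, -0.001]
contact_force: [-4.5, 4.0, 16.0]
opening: -0.0003
grip_force: 8.4
```

The lever is against its hard stop, so I'll release it along the same path and withdraw.

Request:
step_arm(targets=[{"travel": [-0.0005, 0.003, 0.008], "angular": [0, 0, 0], "gripper": 0}, {"travel": [-0.002, 0.006, 0.02], "angular": [0, 0, 0], "gripper": 0}, {"travel": [-0.003, 0.009, 0.036], "angular": [0, 0, 0], "gripper": 0}, {"travel": [-0.003, 0.009, 0.052], "angular": [0, 0, 0], "gripper": 0}, {"travel": [-0.003, 0.009, 0.07], "angular": [0, 0, 0], "gripper": 0}, {"travel": [-0.003, 0.009, 0.15], "angular": [0, 0, 0], "gripper": 0}, {"travel": [-0.003, 0.05, 0.23], "angular": [0, 0, 0], "gripper": 0}, {"travel": [-0.003, 0.13, 0.26], "angular": [0, 0, 0], "gripper": 0}, {"travel": [-0.003, 0.21, 0.26], "angular": [0, 0, 0], "gripper": 0}, {"travel": [-0.003, 0.29, 0.26], "angular": [0, 0, 0], "gripper": 0}])

```text
t: 21.25
tool_pos: [0.4048, -0.0967, 0.1952]
tool_rot: [1.085, 2.945, -0.0]
contact_force: [1.5, 0.9, -0.5]
opening: -0.0
grip_force: 0.0
```

Request:
step_arm(targets=[{"travel": [0, 0.08, 0], "angular": [0, 0, 0], "gripper": 0}, {"travel": [0, 0.16, 0], "angular": [0, 0, 0], "gripper": 0}, {"travel": [0, 0.24, 0], "angular": [0, 0, 0], "gripper": 0}, {"travel": [0, 0.32, 0], "angular": [0, 0, 0], "gripper": 0}, {"travel": [0, 0.32, 0], "angular": [0, 0, 0], "gripper": 0}, {"travel": [0, 0.32, 0], "angular": [0, 0, 0], "gripper": 0}])

```text
t: 21.85
tool_pos: [0.4042, 0.0952, 0.1935]
tool_rot: [-1.079, -2.95, 0.001]
contact_force: [-0.8, -0.2, -0.3]
opening: 0.0001
grip_force: 0.0
```

Run:
```python
from h import *
st(); d=tabs(); red()
b=cam('scene'); a=cv2.resize(d['img'][150:235,310:420],(550,425),interpolation=2)
c=cv2.resize(b['img'][125:210,250:360],(550,425),interpolation=2)
cv2.imwrite('pics/f.png',cv2.resize(np.vstack([a,c])[...,::-1],(388,600)))
```

```text
21.85 [0.4042 0.0952 0.1935] zt [-0.001 -0.001 -1.   ] yaw 49.84 q [ 0.05 -0.46  2.12 -0.    1.49 -0.82] F [-0.8 -0.2 -0.3]
red 13.0 [ 0.4611 -0.2454] ang 107.6 0.0986
yel 48.0 [ 0.5304 -0.2959] ang 47.8 0.0586
blue 46.5 [ 0.5099 -0.397 ] ang -71.9 0.0607
```

View pics/f.png

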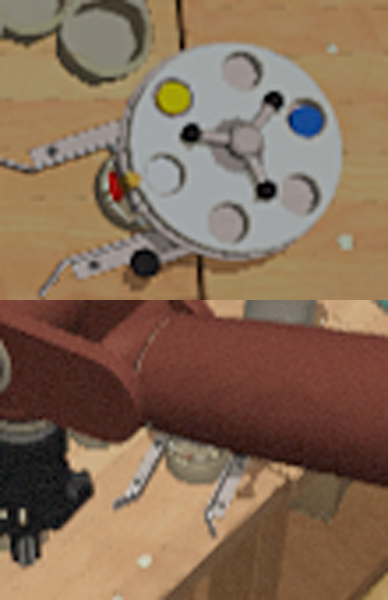

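The picture shows the red tablet in the tin at (117,187), blue and yellow still in the wheel, and the lever up. I'll check that the tin is still home by measuring its rim edge.

Run:
```python
from h import *
d=cam('top'); g=cv2.GaussianBlur(d['img'],(3,3),0).astype(np.float32)
xs=np.arange(.085,.125,.002)
xd=np.array([u[1],-u[0]])
for off in(-.01,0,.01):
  row=[]
  for s in xs:
    q=proj(d,[*(C+s*u+off*xd),.044]); row.append(cv2.getRectSubPix(g[...,2],(1,1),(float(q[0]),float(q[1])))[0,0])
  print(off,np.round(row).astype(int))
print((xs*1000).round())
```

```text
-0.01 [62 62 68 86 95 91 74 60 53 57 67 78 85 88 89 90 90 90 90 89]
0 [12 11 21 41 61 72 68 57 51 53 68 80 89 89 88 87 89 90 92 92]
0.01 [ 18  30  66  96 108  91  71  57  62  70  81  85  87  88  89  89  87  87
  88  88]
[ 85.  87.  89.  91.  93.  95.  97.  99. 101. 103. 105. 107. 109. 111.
 113. 115. 117. 119. 121. 123.]
```

```bash
python3 -c "
from station import ctrl
print(ctrl.finish_job())"
```

```text
the job is handed in; nothing more can be done
None
```

The job is handed in: the red tablet is in the tin, which stands home under the doser; the lever is back up and blue and yellow are still in the wheel. I have not seen the judge's verdict.

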